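# Bring the marked sample under the test needle

### The arm

A 6-joint arm with a two-finger parallel gripper is mounted at the origin on the work surface. World frame = base frame: x ahead of the robot, y to its left, z up, the work surface at z = 0. Lengths are in m, angles in rad, forces in N, time in s.
With the tool pointing down it reaches from about 0.4 to 0.825 m from the base axis. Payload 7 kg.
Tool frame: the origin (TCP) lies on the centre line of the jaws, within the pads' length; the fingertips stand 22 mm ahead of it and the grasp point (between the pads) lies 3 mm ahead of it; z points along the fingers, y is the line along which they close (so a half turn about z gives the same grasp; the last joint's range is limited). The gripper opens to 88 mm and grips with 3 to 60 N. Pads are 19 mm wide; open, the fingers measure 130 mm over their backs; the gripper's body (78 mm by 193 mm) begins 47 mm behind the grasp point.
Start: joints at [-0.933, 0.359, 0.012, 0, -1.224, -0.288], TCP at [0.231, -0.634, 0.249] pointing down, gripper open.
Joint ranges: [-3.07, 3.07], [-1.43, 2.12], [-1.02, 1.25], [-3.03, 1.67], [-3.05, -0], [-3.03, 3.03]. Speed limits (rad/s): [2.39, 2.39, 3.01, 3.14, 3.14, 3.14].

### API

Orientations are given as [roll, pitch, yaw] about the fixed x, y, z axes, in that order (R = Rz(yaw) Ry(pitch) Rx(roll)).
In Python, from station import monitor, viewer, order gives the robot as it stands. The module is installed in compiled form; this text tells all that it offers.
- The arm moves only by the tool servo_tool, never from a script. Its argument "targets" is a list of rows, each an object with "angular": the turn, a rotation vector about the tool's x, y, z in degrees, a list of three; "xyz": the shift along the tool's x, y, z in cm, a list of three; "claw": the finger opening in cm, from 0 to 8.76. A call has 1 to 20 rows; each row shifts and turns the commanded pose from where the row before left it, along the tool's axes as they then stand; what a row does not reach is not made up. A row lasts 1/10 s, in which the tool goes at most 50 mm and 8.59 degrees, less where a joint would pass 70% of its speed; a pose out of reach is approached as far as the arm can. A call is refused whole if a number of a shift passes 5 or a number of a turn 8.59, either way. A call with a gripper value outside its range is refused whole. The fingers move at their own pace and stop on an object; "force" is the grip in N (left out, the last holds). Time passes only in rows, so rows that do not move let the fingers close. It gives the time, the measured TCP pose, the force, the opening and the grip force at its end, in the units of the state.
- monitor.get_state(): the state, without advancing time (a new reading comes with each control period).
- viewer.grab_frame(name): name is "scene" or "top" or "wrist"; returns a dict with "color" (480x640x3 uint8, blue, green, red), "fovy" (degrees; the focal length in pixels is half the picture's height over the tangent of half this angle, whatever the lens; pixels are square), "cx", "cy" (the principal point, pixels), "R" (3x3) and "t" (3): a world point X has camera coordinates R X + t. Camera axes: x right, y down, z forward; pixel columns grow to the right and rows downward; lengths in m; the calibration is good to about 2 mm. A picture is of the moment at which its call begins. There is no depth.
- order.job_done(): hands the job in; it is judged then, once.
The state is a dict: "t": time; "q": joint angles; "qd": joint speeds; "joint_efforts": joint torques, N m; "eef_pos": TCP position; "ee_rot": TCP orientation; "force": force on the tool from outside, world axes, zero at the start; "moment": the same for the moment, N m; "width": finger opening in m; "gripper_force": force on a finger pad.
Only numpy, scipy, OpenCV 4.12 (cv2) and the standard library are available. Lean on these libraries where they do the work, as an engineer would, in place of code of your own. Each camera call takes 0.05 s, during which the arm holds its last target. There are 200 camera calls.

### The job

Slide the carrier with the round, marked sample along the bench, flat and without lifting it, until the crossed centre of its ring sits straight below the point of the test stand's needle, with the needle pointing inside the ring. Then let go of it and leave it lying there. Leave the other carrier, the one with the plain square sample, where it is.

Things in the scene. Friction and masses are not known exactly. Their poses are not given: they have to be found in the camera images.
- carrier: Loose flat aluminium plate, 190 (its x) x 60 x 8 mm, about 0.3 kg, on the bench (z = 0), to robot's left or right, x roughly away from the robot. Black upright grip, 30 (x) x 18 (y) mm, centred at x = -65 mm (the robot's end), top 53 mm above the bench. White round sample, 44 mm across, 3 mm thick, fixed at x = +65 mm. Origin: centre of the plate's underside, z up.
- spot (a point): The marked spot: centre of a small dark cross inside a dark ring (24 mm inside, 30 mm outside diameter) on top of the carrier's round sample, at 65 mm along the carrier's +x from its origin, 11 mm above the bench; axes as the carrier's.
- needle_point (a point): Lower point of the stand's fixed vertical needle (4 mm thick, 40 mm long), 25 mm above the bench, 14 mm over the sample. Above it: holder 22 mm across, boom with its top at 176 mm. Stand fixed to bench: foot plate 22 mm high, 110 mm wide, from 110 mm behind the needle (this point's +x: away from the robot and somewhat to its left); column 180 mm behind, 232 mm high. z up.
- spare: The other carrier, not to be moved: the same loose plate and black grip, but with a plain white square sample (42 mm) in place of the round one. Origin and axes as the carrier's. It starts on the other side, right or left of the robot.
Things that resemble listed ones, but are neither listed nor needed, are in the scene too. What is shaped like the carrier but green or orange is not meant.

How it is judged:
By the outcome, as a careful person would: the job done as asked, in the order asked, and still so for the second after the job is handed in, with the robot touching nothing.
It also fails if it takes over 38 s, if anything falls off the work surface, if the arm or the gripper's body presses on something with over 40 N, if the wrist force passes 120 N, or if a joint passes its speed limit or range.

## Working session

There is one attempt and no reset: what is moved stays moved. The work goes in short steps, Python scripts to look and compute and a tool call to move; the robot and the scene stay as the last step left them, time stands still between calls to the robot, and variables do not carry over. Pictures are saved under pics/ and viewed, at most 10 in all, crops included, and the job is handed in when it is done.

Besides the shell and the picture viewer there is one more tool, called after "Request:" as a command line: name --argument value ..., lists and objects as JSON in quotes. servo_tool: Moves the arm, as the interface text tells. Its arguments: {"type":"object","properties":{"targets":{"type":"array"},"force":{"type":"number"}},"required":["targets"]}

```bash
mkdir -p pics
cat > h.py <<'E'
import numpy as np, cv2
from station import monitor, viewer, order
def grab(n,save=None):
    f=viewer.grab_frame(n); f['f']=240/np.tan(np.radians(f['fovy'])/2)
    f['R']=np.array(f['R']);f['t']=np.array(f['t'])
    if save: cv2.imwrite('pics/'+save,f['color'])
    return f
def ray(f,u,v):
    d=f['R'].T@np.array([(u-f['cx'])/f['f'],(v-f['cy'])/f['f'],1]); return -f['R'].T@f['t'],d
def onz(f,u,v,z):
    o,d=ray(f,u,v); return o+d*(z-o[2])/d[2]
def proj(f,X):
    c=f['R']@np.array(X)+f['t']; return c[:2]/c[2]*f['f']+np.array([f['cx'],f['cy']])
E
python3 - <<'E'
from h import *
np.set_printoptions(precision=4,suppress=True)
import pickle
F={n:grab(n,n+'0.png') for n in('scene','top')}
pickle.dump(F,open('F0.pkl','wb'))
for n in F: print(n,F[n]['fovy'],F[n]['cx'],F[n]['cy'],-F[n]['R'].T@F[n]['t'],F[n]['R'])
print(monitor.get_state())
E
```

```text
scene 46.26865922066047 311.97850302799833 243.61135578739805 [1.1053 0.548  0.9161] [[-0.5669  0.8238  0.0009]
 [ 0.6141  0.4233 -0.6661]
 [-0.5491 -0.3771 -0.7459]]
top 54.95308121453466 327.20404437820116 238.51113516618648 [0.4043 0.1206 0.962 ] [[-0.0187 -0.9996 -0.0196]
 [-0.9958  0.0204 -0.0895]
 [ 0.0899  0.0179 -0.9958]]
{'t': 0.1, 'q': array([-0.9329,  0.3593,  0.0112, -0.0003, -1.2241, -0.2881]), 'qd': array([ 0.0009, -0.0018,  0.0017,  0.0017,  0.0001,  0.0012]), 'joint_efforts': array([ -0.0014, -58.4162,  29.3754,   7.0156,   0.0102,  -0.0001]), 'eef_pos': array([ 0.2311, -0.6338,  0.2477]), 'ee_rot': array([ 3.1402, -0.0002, -2.792 ]), 'force': array([-0.0451, -0.7635,  0.1605]), 'moment': array([ 0.0018, -0.0238, -0.0067]), 'gripper_force': 0.0, 'width': 0.08775228228308173}
```

View pics/top0.png

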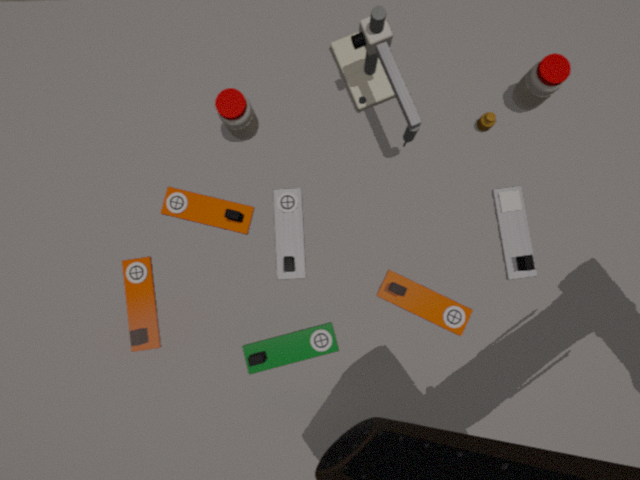

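View pics/scene0.png

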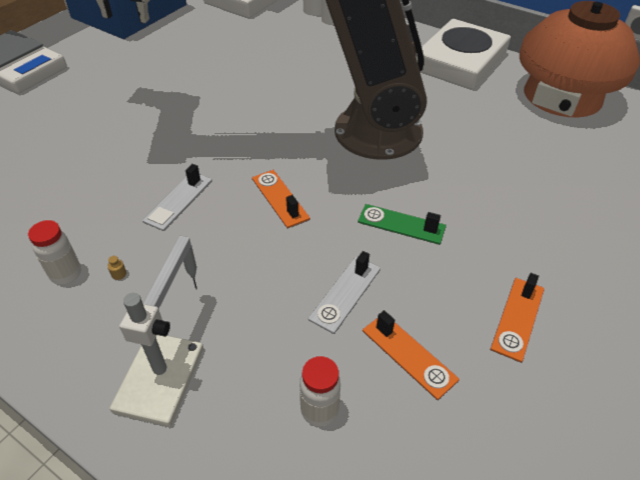

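The top view shows the aluminium carrier with ring at (288,202) and grip at (289,264), and the spare with a square sample at (510,200) and grip at (525,263). Lookalikes are orange at (176,203), (137,272) and (454,317), and green at (321,341); I reject all four by colour. The needle is near (408,140) in top. In scene its point is near (196,288), and the carrier's ring is at (329,313).

Run:
```python
from h import *
import pickle
F=pickle.load(open('F0.pkl','rb'));T=F['top']['color'];S=F['scene']['color']
a=cv2.resize(T[180:290,255:325],None,fx=5,fy=5,interpolation=2)
b=cv2.resize(T[100:160,380:440],None,fx=6,fy=6,interpolation=2)
c=cv2.resize(S[230:310,170:220],None,fx=6,fy=6,interpolation=2)
o=np.zeros((560,800,3),np.uint8)
a=a[:550];o[:a.shape[0],:350]=a
b=cv2.resize(b,(250,250));c=cv2.resize(c,(300,480))[:, :]
o[:250,350:600]=b; o[:480,600:800]=c[:,50:250]; cv2.imwrite('pics/c1.png',o)
# carrier: bright contour in top
f=F['top']
g=cv2.cvtColor(T,cv2.COLOR_BGR2GRAY);hs=cv2.cvtColor(T,cv2.COLOR_BGR2HSV)
dark=((g<45)).astype(np.uint8); sub=np.zeros_like(dark); sub[250:276,278:302]=dark[250:276,278:302]
m=cv2.moments(sub,True);print('grip px',m['m10']/m['m00'],m['m01']/m['m00'],m['m00'])
br=((g>125)&(hs[...,1]<60)).astype(np.uint8);sub=np.zeros_like(br);sub[180:285,265:315]=br[180:285,265:315]
cs,_=cv2.findContours(sub,cv2.RETR_EXTERNAL,cv2.CHAIN_APPROX_NONE);c=max(cs,key=cv2.contourArea)
box=cv2.boxPoints(cv2.minAreaRect(c));P=np.array([onz(f,*p,.008)[:2] for p in box]);print(box,P,P.mean(0))
print('ring',onz(f,288,202,.011),'needle rough tip', onz(F['scene'],196,288,.025),g[230,255:325])
```

```text
grip px 288.75308641975306 262.2098765432099 81.0
[[272.22104 188.34319]
 [301.29678 187.06044]
 [305.28683 277.50208]
 [276.2111  278.7848 ]] [[0.59858875 0.25129989]
 [0.59993205 0.19009864]
 [0.41060246 0.18445354]
 [0.40909628 0.24456661]] [0.50455489 0.21760467]
ring [0.56831793 0.218103   0.011     ] needle rough tip [ 0.67742164 -0.02514914  0.025     ] [121 120 120 120 121 122 121 121 119 122 122 122 121 121 122 120 122 120
 121 125 131 140 145 140 143 143 144 140 144 141 144 145 144 141 144 145
 145 144 143 142 140 145 141 144 143 142 142 136 120 120 119 119 119 122
 122 120 122 119 123 118 120 121 121 121 121 121 122 116 121 117]
```

View pics/c1.png

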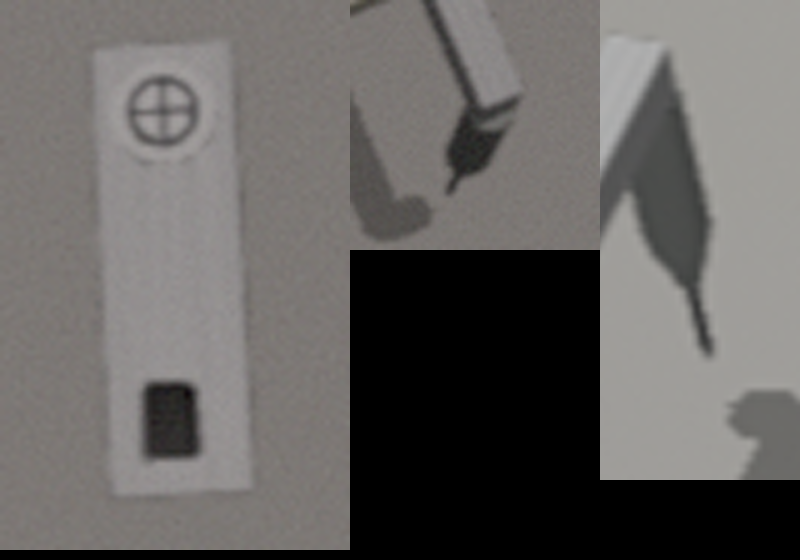

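The crop confirms the choice: aluminium plate, ring and cross at top px (287.6,202), grip at (288.8,262). The needle tip is at top px (404,146.3) and scene px (196.8,289.2).

Run:
```python
from h import *
import pickle
np.set_printoptions(precision=4,suppress=True)
F=pickle.load(open('F0.pkl','rb'));t,s=F['top'],F['scene']
A=[];b=[]
for f,p in((t,(404,146.3)),(s,(196.8,289.2))):
    o,d=ray(f,*p);d/=np.linalg.norm(d);M=np.eye(3)-np.outer(d,d);A.append(M);b.append(M@o)
print('needle',np.linalg.solve(sum(A),sum(b)),onz(t,404,146.3,.025),onz(s,196.8,289.2,.025))
sp=onz(t,287.6,202,.011);gr=onz(t,288.8,264,.053)
print('spot',sp,onz(s,329,313.5,.011),'grip',gr,'grip mid', onz(t,288.75,262.2,.045))
print('grip from spot', sp[:2]-.13*np.array([np.cos(.033),np.sin(.033)]))
```

```text
needle [ 0.6775 -0.0248  0.0218] [ 0.6771 -0.0251  0.025 ] [ 0.6787 -0.0218  0.025 ]
spot [0.5683 0.2189 0.011 ] [0.5703 0.221  0.011 ] grip [0.4374 0.2136 0.053 ] grip mid [0.4413 0.2145 0.045 ]
grip from spot [0.4384 0.2147]
```

Request:
servo_tool --targets '[{"angular": [0, 0, 6], "xyz": [0, 0, 0], "claw": 8.76}, {"angular": [0, 0, 6], "xyz": [0, 0, 0], "claw": 8.76}, {"angular": [0, 0, 6.1], "xyz": [0, 0, 0], "claw": 8.76}]'

```text
t: 0.4
eef_pos: [0.2312, -0.6339, 0.248]
ee_rot: [3.141, -0.0, -3.112]
force: [0.4, -0.1, -0.2]
width: 0.0881
gripper_force: 0.0
```

Request:
servo_tool --targets '[{"angular": [0, 0, 0], "xyz": [-3.5, 3.5, 0], "claw": 8.76}, {"angular": [0, 0, 0], "xyz": [-3.5, 3.5, 0], "claw": 8.76}, {"angular": [0, 0, 0], "xyz": [-3.5, 3.5, 0], "claw": 8.76}, {"angular": [0, 0, 0], "xyz": [-3.5, 3.5, 0], "claw": 8.76}, {"angular": [0, 0, 0], "xyz": [-3.5, 3.5, 0], "claw": 8.76}, {"angular": [0, 0, 0], "xyz": [-3.5, 3.5, 0], "claw": 8.76}, {"angular": [0, 0, 0], "xyz": [-3.5, 3.5, 0], "claw": 8.76}, {"angular": [0, 0, 0], "xyz": [-3.5, 3.5, 0], "claw": 8.76}, {"angular": [0, 0, 0], "xyz": [-3.5, 3.5, 0], "claw": 8.76}, {"angular": [0, 0, 0], "xyz": [0.6, 4.3, 0], "claw": 8.76}, {"angular": [0, 0, 0], "xyz": [0.6, 4.3, 0], "claw": 8.76}, {"angular": [0, 0, 0], "xyz": [0.6, 4.3, 0], "claw": 8.76}, {"angular": [0, 0, 0], "xyz": [0.6, 4.3, 0], "claw": 8.76}, {"angular": [0, 0, 0], "xyz": [0.6, 4.3, 0], "claw": 8.76}, {"angular": [0, 0, 0], "xyz": [0.6, 4.3, 0], "claw": 8.76}, {"angular": [0, 0, 0], "xyz": [0.6, 4.3, 0], "claw": 8.76}, {"angular": [0, 0, 0], "xyz": [0.6, 4.3, 0], "claw": 8.76}, {"angular": [0, 0, 0], "xyz": [0.6, 4.3, 0], "claw": 8.76}, {"angular": [0, 0, 0], "xyz": [0.6, 4.3, 0], "claw": 8.76}, {"angular": [0, 0, 0], "xyz": [0.6, 4.3, 0], "claw": 8.76}]'

```text
t: 2.4
eef_pos: [0.4526, 0.1635, 0.2486]
ee_rot: [3.141, 0.0, -3.108]
force: [1.1, -0.4, 0.1]
width: 0.0877
gripper_force: 0.0
```

Run:
```python
from h import *
np.set_printoptions(precision=4,suppress=True)
s=monitor.get_state();print(s['eef_pos'],s['ee_rot'],s['qd'],s['q'])
f=grab('wrist','w1.png');s=monitor.get_state();print(s['eef_pos'],s['ee_rot'])
print(-f['R'].T@f['t'],f['R'],f['fovy']); print(proj(f,[.4384,.2147,.053]),proj(f,[.569,.219,.011]))
import pickle;pickle.dump(f,open('w1.pkl','wb'))
```

```text
[0.4526 0.1635 0.2486] [ 3.1414  0.     -3.1076] [ 0.8458  0.1053  0.1108  0.0034 -0.0025 -0.8391] [ 0.7565  0.0348 -0.4003 -0.0002 -1.1356 -2.2932]
[0.4527 0.1681 0.2486] [ 3.14    0.0009 -3.106 ]
[0.3825 0.1599 0.3844] [[-0.0328  0.9995  0.    ]
 [ 0.9646  0.0316  0.2618]
 [ 0.2617  0.0086 -0.9651]] 62.83824328124386
[382.1277 204.6845] [370.8206 321.7366]
```

View pics/w1.png

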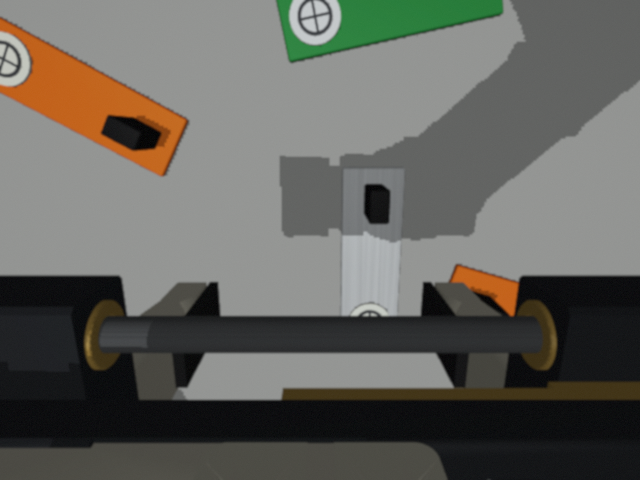

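The wrist view shows the carrier's grip at about (378,204), where (382,205) was predicted, and it lies aligned between the open fingers. The estimate is confirmed, so I'm moving over the grip and part of the way down.

Request:
servo_tool --targets '[{"angular": [0, 0, 0], "xyz": [0.6, 2.4, 0], "claw": 8.76}, {"angular": [0, 0, 0], "xyz": [0.6, 2.4, 3], "claw": 8.76}, {"angular": [0, 0, 0], "xyz": [0, 0, 4], "claw": 8.76}, {"angular": [0, 0, 0], "xyz": [0, 0, 4], "claw": 8.76}, {"angular": [0, 0, 0], "xyz": [0, 0, 2], "claw": 8.76}, {"angular": [0, 0, 0], "xyz": [0, 0, 0], "claw": 8.76}, {"angular": [0, 0, 0], "xyz": [0, 0, 0], "claw": 8.76}, {"angular": [0, 0, 0], "xyz": [0, 0, 0], "claw": 8.76}]'

```text
t: 3.25
eef_pos: [0.4406, 0.2101, 0.12]
ee_rot: [3.14, 0.002, -3.108]
force: [-0.4, 0.5, 0.3]
width: 0.0879
gripper_force: 0.0
```

Request:
servo_tool --targets '[{"angular": [0, 0, 0], "xyz": [0.2, 0.46, 2], "claw": 8.76}, {"angular": [0, 0, 0], "xyz": [0, 0, 3], "claw": 8.76}, {"angular": [0, 0, 0], "xyz": [0, 0, 2], "claw": 8.76}, {"angular": [0, 0, 0], "xyz": [0, 0, 1.1], "claw": 8.76}, {"angular": [0, 0, 0], "xyz": [0, 0, 0], "claw": 8.76}, {"angular": [0, 0, 0], "xyz": [0, 0, 0], "claw": 8.76}, {"angular": [0, 0, 0], "xyz": [0, 0, 0], "claw": 3}, {"angular": [0, 0, 0], "xyz": [0, 0, 0], "claw": 1.5}, {"angular": [0, 0, 0], "xyz": [0, 0, 0], "claw": 1}, {"angular": [0, 0, 0], "xyz": [0, 0, 0], "claw": 1}, {"angular": [0, 0, 0], "xyz": [0, 0, 0], "claw": 1}, {"angular": [0, 0, 0], "xyz": [0, 0, 0], "claw": 1}]' --force 25

```text
t: 4.45
eef_pos: [0.4377, 0.214, 0.0376]
ee_rot: [3.142, 0.0, -3.108]
force: [0.5, 0.4, 0.3]
width: 0.0451
gripper_force: 0.0
```

Run:
```python
from h import *
np.set_printoptions(precision=4,suppress=True)
f=grab('top','t2.png');s=monitor.get_state();print(s['eef_pos'],s['ee_rot'],s['width'],s['gripper_force'],s['force'],s['q'])
cv2.imwrite('pics/t2c.png',cv2.resize(f['color'][170:330,220:400],None,fx=3,fy=3))
```

```text
[0.4377 0.214  0.0376] [-3.1416 -0.     -3.1077] 0.041399431686111904 0.0 [ 0.0728 -0.9539  0.5549] [ 0.8594  0.3053 -0.6517 -0.     -0.6138 -2.3962]
```

View pics/t2c.png

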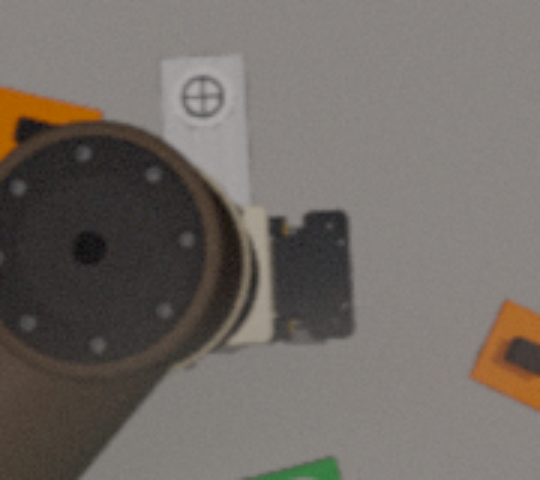

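The ring is still at full-frame (287,202), so the carrier is undisturbed. The fingers need a few more rows to close.

Request:
servo_tool --targets '[{"angular": [0, 0, 0], "xyz": [0, 0, 0], "claw": 1}, {"angular": [0, 0, 0], "xyz": [0, 0, 0], "claw": 1}, {"angular": [0, 0, 0], "xyz": [0, 0, 0], "claw": 1}, {"angular": [0, 0, 0], "xyz": [0, 0, 0], "claw": 1}, {"angular": [0, 0, 0], "xyz": [0, 0, 0], "claw": 1}, {"angular": [0, 0, 0], "xyz": [0, 0, 0], "claw": 1}, {"angular": [0, 0, 0], "xyz": [0, 0, 0], "claw": 1}]' --force 25

```text
t: 5.2
eef_pos: [0.4376, 0.214, 0.0375]
ee_rot: [-3.142, -0.0, -3.108]
force: [-0.4, 0.3, -0.9]
width: 0.0179
gripper_force: 25.0
```

Request:
servo_tool --targets '[{"angular": [0, 0, 0], "xyz": [-0.2, -0.5, 0], "claw": 1}, {"angular": [0, 0, 0], "xyz": [-0.4, -1, 0], "claw": 1}, {"angular": [0, 0, 0], "xyz": [-0.6, -1.5, 0], "claw": 1}, {"angular": [0, 0, 0], "xyz": [-0.6, -1.5, 0], "claw": 1}, {"angular": [0, 0, 0], "xyz": [-0.6, -1.5, 0], "claw": 1}, {"angular": [0, 0, 0], "xyz": [-0.6, -1.5, 0], "claw": 1}, {"angular": [0, 0, 0], "xyz": [-0.6, -1.5, 0], "claw": 1}, {"angular": [0, 0, 0], "xyz": [-0.6, -1.5, 0], "claw": 1}, {"angular": [0, 0, 0], "xyz": [-0.6, -1.5, 0], "claw": 1}, {"angular": [0, 0, 0], "xyz": [-0.6, -1.5, 0], "claw": 1}, {"angular": [0, 0, 0], "xyz": [-0.6, -1.5, 0], "claw": 1}, {"angular": [0, 0, 0], "xyz": [-0.6, -1.5, 0], "claw": 1}, {"angular": [0, 0, 0], "xyz": [-0.6, -1.5, 0], "claw": 1}, {"angular": [0, 0, 0], "xyz": [-0.6, -1.5, 0], "claw": 1}, {"angular": [0, 0, 0], "xyz": [-0.6, -1.5, 0], "claw": 1}, {"angular": [0, 0, 0], "xyz": [-0.6, -1.5, 0], "claw": 1}, {"angular": [0, 0, 0], "xyz": [-0.4, -1, 0], "claw": 1}, {"angular": [0, 0, 0], "xyz": [-0.2, -0.5, 0], "claw": 1}, {"angular": [0, 0, 0], "xyz": [0, 0, 0], "claw": 1}, {"angular": [0, 0, 0], "xyz": [0, 0, 0], "claw": 1}]'

```text
t: 7.2
eef_pos: [0.5416, -0.0229, 0.0375]
ee_rot: [-3.141, -0.0, -3.108]
force: [0.9, -2.2, -0.1]
width: 0.0184
gripper_force: 25.0
```

Run:
```python
from h import *
import pickle
np.set_printoptions(precision=4,suppress=True)
s=monitor.get_state();print(s['eef_pos'],s['ee_rot'],s['width'],s['gripper_force'],s['force'])
t=grab('top','t3.png');c=grab('scene','s3.png');pickle.dump((t,c),open('F3.pkl','wb'))
o=np.zeros((480,800,3),np.uint8)
o[:,:400]=cv2.resize(t['color'][115:211,364:444],(400,480),interpolation=2)
o[:,400:]=cv2.resize(c['color'][240:336,160:240],(400,480),interpolation=2)
cv2.imwrite('pics/c3.png',o)
```

```text
[ 0.5416 -0.0229  0.0375] [-3.1414 -0.     -3.1082] 0.018400281568630685 25.003898441791534 [ 0.9442 -2.1751 -0.1022]
```

View pics/c3.png

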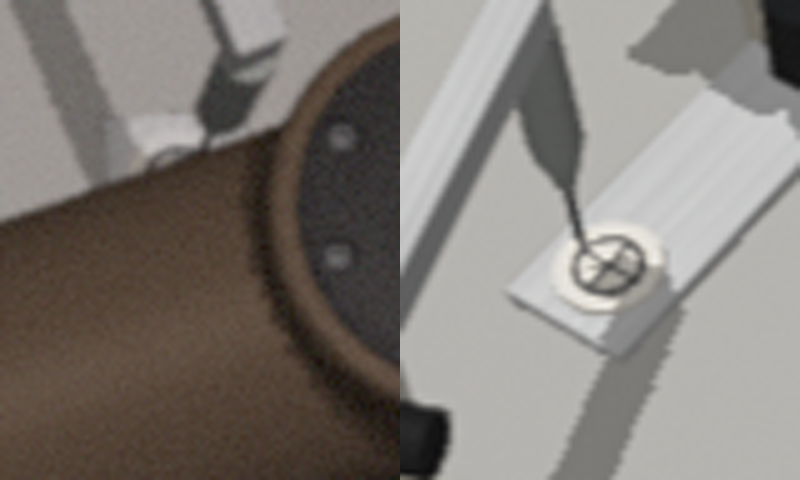

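The scene crop shows the cross at full-frame (201.6,293.0) and the needle tip at (196.8,289.2). The top view is blocked by the arm here.

Run:
```python
from h import *
import pickle
np.set_printoptions(precision=4,suppress=True)
t,c=pickle.load(open('F3.pkl','rb'))
n=onz(c,196.8,289.2,.025);p=onz(c,201.6,293,.011);d=(n-p)[:2]
for d in (d,[.0045,-.0065]):
    y=-3.108;print('world',d,'tool cm',100*np.array([np.cos(y)*d[0]+np.sin(y)*d[1],np.sin(y)*d[0]-np.cos(y)*d[1]]))
```

```text
world [ 0.0051 -0.0054] tool cm [-0.487  -0.5589]
world [0.0045, -0.0065] tool cm [-0.4279 -0.6647]
```

Request:
servo_tool --targets '[{"angular": [0, 0, 0], "xyz": [-0.16, -0.21, 0], "claw": 1}, {"angular": [0, 0, 0], "xyz": [-0.2, -0.25, 0], "claw": 1}, {"angular": [0, 0, 0], "xyz": [-0.1, -0.15, 0], "claw": 1}, {"angular": [0, 0, 0], "xyz": [0, 0, 0], "claw": 1}, {"angular": [0, 0, 0], "xyz": [0, 0, 0], "claw": 1}, {"angular": [0, 0, 0], "xyz": [0, 0, 0], "claw": 1}]'

```text
t: 7.9
eef_pos: [0.5468, -0.0285, 0.0376]
ee_rot: [3.142, 0.0, -3.108]
force: [0.6, -0.6, -2.1]
width: 0.0181
gripper_force: 25.0
```

Request:
servo_tool --targets '[{"angular": [0, 0, 0], "xyz": [0, 0, 0], "claw": 6}, {"angular": [0, 0, 0], "xyz": [0, 0, 0], "claw": 6}, {"angular": [0, 0, 0], "xyz": [0, 0, 0], "claw": 6}, {"angular": [0, 0, 0], "xyz": [0, 0, 0], "claw": 6}, {"angular": [0, 0, 0], "xyz": [0, 0, 0], "claw": 6}, {"angular": [0, 0, 0], "xyz": [0, 0, 0], "claw": 6}, {"angular": [0, 0, 0], "xyz": [0, 0, 0], "claw": 6}, {"angular": [0, 0, 0], "xyz": [0, 0, -1], "claw": 6}, {"angular": [0, 0, 0], "xyz": [0, 0, -3], "claw": 6}, {"angular": [0, 0, 0], "xyz": [0, 0, -4], "claw": 6}, {"angular": [0, 0, 0], "xyz": [0, 0, -4], "claw": 6}, {"angular": [0, 0, 0], "xyz": [1, -2, -4], "claw": 6}, {"angular": [0, 0, 0], "xyz": [1, -4, -3], "claw": 6}, {"angular": [0, 0, 0], "xyz": [1, -4, 0], "claw": 6}, {"angular": [0, 0, 0], "xyz": [1, -4, 0], "claw": 6}, {"angular": [0, 0, 0], "xyz": [0, -4, 0], "claw": 6}, {"angular": [0, 0, 0], "xyz": [0, -4, 0], "claw": 6}, {"angular": [0, 0, 0], "xyz": [0, -4, 0], "claw": 6}, {"angular": [0, 0, 0], "xyz": [0, -3, 0], "claw": 6}, {"angular": [0, 0, 0], "xyz": [0, 0, 0], "claw": 6}]'

```text
t: 9.9
eef_pos: [0.5161, -0.3221, 0.2272]
ee_rot: [-3.141, -0.0, -3.111]
force: [0.7, 0.9, 0.5]
width: 0.06
gripper_force: 0.0
```

Run:
```python
from h import *
import pickle
np.set_printoptions(precision=4,suppress=True)
s=monitor.get_state();print(s['eef_pos'],s['ee_rot'],s['width'],s['force'])
t=grab('top','t4.png');c=grab('scene','s4.png');pickle.dump((t,c),open('F4.pkl','wb'))
o=np.zeros((480,800,3),np.uint8)
o[:,:400]=cv2.resize(t['color'][115:211,364:444],(400,480),interpolation=2)
o[:,400:]=cv2.resize(c['color'][240:336,160:240],(400,480),interpolation=2)
cv2.imwrite('pics/c4.png',o)
```

```text
[ 0.5161 -0.3221  0.2272] [-3.1411 -0.0005 -3.1109] 0.06003568692028575 [0.6878 0.8676 0.5472]
```

View pics/c4.png

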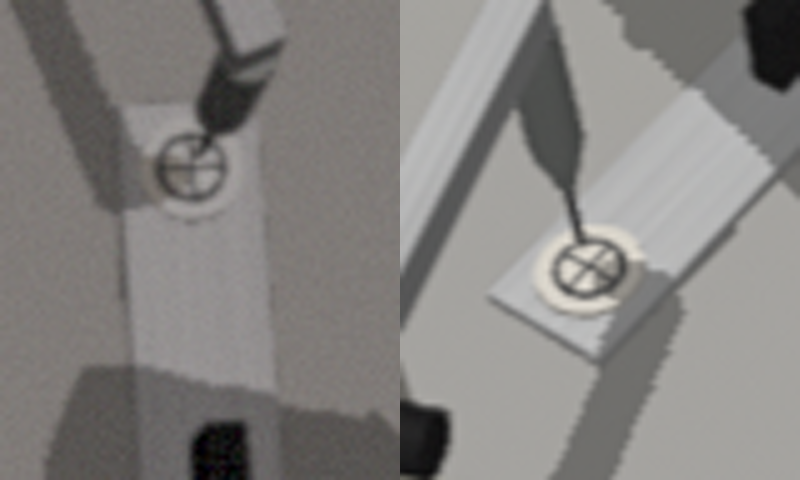

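The ring now lies under the needle. The cross is at top (402.4,148.6) and scene (198.0,293.6). Next is the residual.

Run:
```python
from h import *
import pickle
np.set_printoptions(precision=4,suppress=True)
t,c=pickle.load(open('F4.pkl','rb'))
for f,n,p in((t,(404,146.3),(402.4,148.6)),(c,(196.8,289.2),(198,293.6))):
    print((onz(f,*n,.025)-onz(f,*p,.011))[:2])
```

```text
[ 0.0008 -0.0013]
[-0.0001 -0.0005]
```

```bash
python3 -c "
from h import *
print(order.job_done())"
```

```text
the job is handed in; nothing more can be done
None
```

I slid the round-sample carrier flat until its cross measured within about 1.5 mm of straight below the needle point, inside the ring, then released it and backed the arm off; the spare was not touched, and the job was handed in at about 10 s of the 38 s allowed.

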